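Shut the bench centrifuge's lid and switch it on

ROBOT

A 6-joint arm with a two-finger parallel gripper is mounted at the origin on a cart in front of the work surface, level with it; the furniture and walls round the work are solid. World frame = base frame: x ahead of the robot, y to its left, z up, the work surface at z = 0. Lengths are in m, angles in rad, forces in N, time in s.
With the tool pointing down it reaches from about 0.425 to 0.95 m from the base axis. Payload 14.7 kg.
Tool frame: the origin (TCP) lies midway between the tips of the shut fingers; the grasp point (between the pads) lies 19 mm behind it; z points along the fingers, y is the line along which they close (so a half turn about z gives the same grasp; the last joint's range is limited). The gripper opens to 85 mm and grips with 20 to 120 N. Pads are 22 mm wide; open, the fingers measure 114 mm over their backs; the gripper's body (76 mm by 85 mm) begins 54 mm behind the grasp point. The pads swing forward as they close: fully open they stand 13 mm farther back than shut.
Start: joints at [-1.332, 0.48, 1.596, -0, 1.065, -0.047], TCP at [0.183, -0.624, 0.231] pointing down, gripper open.
Joint ranges: [-2.75, 2.75], [-0.82, 2.05], [0.23, 2.67], [-1.56, 4.7], [0.09, 2.69], [-2.92, 2.92]. Speed limits (rad/s): [1.89, 1.89, 2.39, 3.01, 3.01, 3.01].

INTERFACE

Orientations are given as a unit quaternion [w, x, y, z].
In Python, from bench import r gives the robot as it stands. The module is installed in compiled form; this text tells all that it offers.
- The arm moves only by the shell command python3 -m handwheel 'ROWS' [OPENING]. ROWS is JSON, a list of rows, each a list of 6 numbers: the shift along the tool's x, y, z each as a share of 100 mm, from -1 to 1, then the turn, a rotation vector about the tool's x, y, z each as a share of pi/2 rad, from -1 to 1. In form: [[x, y, z, ax, ay, az], ...]. A call has 1 to 8 rows; each row is the pose to reach, as a shift and turn from the pose commanded when the call began, along the tool's axes at that moment; what a row does not reach only later rows make up. A row lasts 1/10 s, in which the tool goes at most 50 mm and 8.59 degrees, less where a joint would pass 70% of its speed; a pose out of reach is approached as far as the arm can. A call with a number of a shift or a turn outside -1 to 1 is refused whole. A call with a gripper value outside its range is refused whole. OPENING is the opening, from -1 (shut) to 1 (fully open), set as the call begins (- or left out, the last holds). The fingers move at their own pace and stop on an object; the grip force is fixed at half the most. Time passes only in rows, so rows that repeat a pose let the fingers close. It gives the time, the measured TCP pose, the force, the opening and the grip force at its end, in the units of the state.
- r.sense(): the state, without advancing time (a new reading comes with each control period).
- r.get_image(name): name is "side" or "top"; returns the picture (420x560x3 uint8, red, green, blue); there is no depth.
- r.camera_model(name): a dict with "intrinsics" (3x3 intrinsics, pixels), "rvec" (rotation vector, rad) and "tvec" (3), from world to camera coordinates, as OpenCV has them. Camera axes: x right, y down, z forward; pixel columns grow to the right and rows downward; lengths in m; the calibration is good to about 2 mm. A picture is of the moment at which its call begins. camera_model takes no time and is no camera call.
- r.sign_off(): hands the job in; it is judged then, once.
Trained networks look in the newest picture that a camera, given by its name, has taken for a name from the list of things; names that differ only in an ending like _2 or _b are one class to them, and where a whole thing is asked for, a point or a joint stands for the part that bears it (a point fixed in the world has none). Each returns a list of dicts, best first, with "p" (0 to 1); they miss things now and then, are a little off and sometimes report something else, mostly with a low value. They report only what shows in the picture. A call takes as long as a camera call.
- r.recognise(camera, label): "xyz" ([x, y, z] in m, in the coordinates of the camera as it stood for that picture, good to about 4 mm: the middle of the surface that is visible of it).
- r.mark_of(camera, label): "xyz" ([x, y, z] in m, in the coordinates of the camera as it stood for that picture, good to about 4 mm: a listed point, or the origin of a listed thing).
The state is a dict: "time": time; "q": joint angles; "joint_velocities": joint speeds; "joint_efforts": joint torques, N m; "ee_pos": TCP position; "tcp_rot": TCP orientation; "wrist_force": force on the tool from outside, world axes, zero at the start; "torque": the same for the moment, N m; "grip_width": finger opening in m; "grip_force": force on a finger pad.
Only numpy, scipy, OpenCV 4.12 (cv2) and the standard library are available. Lean on these libraries where they do the work, as an engineer would, in place of code of your own. Each camera call takes 0.05 s, during which the arm holds its last target. There are 200 camera calls.

TASK

The small white bench centrifuge stands open and switched off. With the fingertips, push its blue-rimmed lid over and down until it is fully shut, without slamming it, and only then switch the machine on by pressing in the upper half of the black rocker switch on its front. Nothing needs grasping: lift nothing, do not shove the centrifuge along the desk, and leave the things around it where they are.

Things in the scene. Friction and masses are not known exactly. Their poses are not given: they have to be found in the camera images.
- mini_centrifuge: White bench centrifuge, 181 x 155 mm, housing 80 mm high (124 mm with the lid shut), about 1.6 kg, loose on the desk, front towards the robot within 0.35 rad. Origin: centre of its underside. Axes: -x out of its front, +y to its left as seen from the robot, z up. Clear domed lid with blue rim, hinged at the back; black rocker switch low on the front, right of the middle.
- mini_centrifuge_lid (a joint): Lid angle, rad: 0 shut, 1.48 wide open (nearly upright); starts at 0.95 to 1.25, its outer face looking up and away from the robot. Stiff friction hinge (0.05 N m, under 1 N at the front edge when slow, more when fast): the lid stays where it is left above about 0.3 rad and only creeps below that, so it must be pushed all the way down.
- lid_hinge (a point): Middle of the lid's hinge line, at x = +77, y = 0, z = 84 mm of the centrifuge's frame; the line runs along its y.
- lid_edge (a point): Middle of the front edge of the lid's outer face; moves with the lid (shut: x = -47, y = 0, z = 124 mm of the centrifuge's frame). What fingers meet is the dome's crown, a slab that spans, when shut, x = -47 to +69, y = -60 to +60, z = 110 to 124 mm and turns with the lid. The visible rim and its small tab reach about 15 mm beyond the slab.
- mini_centrifuge_switch (a joint): Rocker angle, rad: +0.17 off (lower half in, upper half standing out), -0.17 on (upper half, marked with a white line, fully in); below -0.06 it counts as on. Starts at +0.15 to +0.17. No spring: it stays where it is left and tips over at about 5 N on its upper edge. It pivots about a line along the centrifuge's y at x = -85, z = 30 mm of its frame.
- rocker_top (a point): Middle of the upper half of the rocker's face, 6 mm above its pivot; moves with it. Rocker: 14 mm wide, 17 mm high, 21 to 38 mm above the desk, centred at y = -40 mm of the centrifuge's frame, proud of the housing even when in, so wider fingers can press it. Upright fingers, tips below it, pushed level at its upper edge bring it to about -0.12, which is on.
- cup: Clear specimen cup with a yellow screw lid, 64 mm across and 64 mm high, 25 to 70 g, loose, just right of the centrifuge. Origin: centre of its underside. Leave it alone.
- timer: White digital timer lying face up, 66 x 62 x 18 mm, loose, just left of the centrifuge. Origin: centre of its underside. Leave it alone.
- label_roll: White roll of labels lying flat, 69 mm across, 41 mm high, loose, back left by the printer. Origin: centre of its underside. Leave it alone.
- stapler: Blue stapler, 128 x 34 x 42 mm, loose, behind the centrifuge. Origin: centre of its underside. Leave it alone.
- tape_roll: Beige roll of tape lying flat, 103 mm across, 25 mm high, loose, at the back. Origin: centre of its underside. Leave it alone.

How it is judged:
On the way, in this order (a step that is already met when the one before it is completed fails the run):
1. the lid is fully shut, the switch still off (value of joint mini_centrifuge_lid below 0.04 rad and value of joint mini_centrifuge_switch above 0.05 rad), for 0.2 s.
2. the upper half of the rocker is pressed in, with the lid shut (value of joint mini_centrifuge_switch below -0.06 rad and value of joint mini_centrifuge_lid below 0.04 rad), for 0.2 s.
At the end, for the whole second after the job is handed in: The lid is shut to within 0.04 rad (5 mm at its front edge), the rocker's upper half is pressed in (below -0.06 rad), the centrifuge stands level and still within 30 mm of where it was, and the cup (upright), timer, label roll, stapler and tape roll are within 30 mm of where they were (all of step 2 and distance of each of mini_centrifuge, cup, timer, label_roll, stapler, tape_roll from where it was at the start of the episode below 0.03 m and angle between mini_centrifuge's own z axis and vertical below 0.05 rad and linear speed of mini_centrifuge below 0.01 m/s and angle between cup's own z axis and vertical below 0.1 rad); the robot touches nothing.
It fails at once if the rocker is switched on while the lid is not shut (value of joint mini_centrifuge_switch below 0 rad and value of joint mini_centrifuge_lid above 0.08 rad).
It fails at once if the lid is slammed (turned shut faster than 3 rad/s) (velocity of joint mini_centrifuge_lid below -3 rad/s).
It fails at once if the centrifuge is lifted, tipped or shoved by over 30 mm (height (world z) of mini_centrifuge above 0.012 m or angle between mini_centrifuge's own z axis and vertical above 0.12 rad or distance of mini_centrifuge from where it was at the start of the episode above 0.03 m).
It fails at once if one of the things around it is lifted or moved by over 30 mm, or the cup tipped (height (world z) of any of cup, timer, label_roll, stapler, tape_roll above 0.012 m or distance of any of cup, timer, label_roll, stapler, tape_roll from where it was at the start of the episode above 0.03 m or angle between cup's own z axis and vertical above 0.3 rad).
It also fails if it takes over 42 s, if anything falls off the work surface, if the arm or the gripper's body presses on something with over 40 N, if the wrist force passes 120 N, or if a joint passes its speed limit or range.

## Working session

There is one attempt and no reset: what is moved stays moved. The work goes in short steps, Python scripts to look and compute and a shell command to move; the robot and the scene stay as the last step left them, time stands still between calls to the robot, and variables do not carry over. Pictures are saved under pics/ and viewed, at most 10 in all, crops included, and the job is handed in when it is done.

```bash
mkdir -p pics
cat > h.py <<'E'
import numpy as np, cv2
from scipy.spatial.transform import Rotation as R
from bench import r
def world(cam,p):
    m=r.camera_model(cam); A=cv2.Rodrigues(np.array(m["rvec"],float))[0]
    return A.T@(np.array(p)-np.array(m["tvec"]).ravel())
def pix(cam,P):
    m=r.camera_model(cam)
    return cv2.projectPoints(np.array([P],float),np.array(m["rvec"],float),np.array(m["tvec"],float),np.array(m["intrinsics"],float),None)[0].ravel().round()
E
python3 - <<'E'
from h import *
for c in("side","top"):
    im=r.get_image(c); cv2.imwrite(f"pics/{c}0.png",im[:,:,::-1])
    for l in("mini_centrifuge","lid_hinge","lid_edge","rocker_top","cup","timer"):
        for d in r.mark_of(c,l)[:2]:
            w=world(c,d["xyz"]); print(c,l,round(d["p"],2),w.round(3),pix(c,w))
s=r.sense(); print(s["time"],s["ee_pos"],s["tcp_rot"],s["grip_width"])
E
```

```text
side mini_centrifuge 0.82 [ 0.527 -0.036  0.004] [249. 235.]
side lid_hinge 0.7 [ 0.603 -0.029  0.084] [279. 209.]
side lid_hinge 0.39 [ 0.526 -0.033  0.004] [249. 234.]
side lid_edge 0.6 [ 0.604 -0.029  0.213] [279. 163.]
side cup 0.63 [ 0.592 -0.161 -0.001] [273. 278.]
side timer 0.51 [ 0.509  0.097 -0.   ] [247. 201.]
top mini_centrifuge 0.79 [ 0.527 -0.034 -0.002] [278. 262.]
top mini_centrifuge 0.18 [0.512 0.094 0.001] [225. 269.]
top lid_hinge 0.93 [ 0.602 -0.025  0.083] [273. 225.]
top rocker_top 0.54 [ 0.525 -0.034 -0.001] [278. 263.]
top cup 0.9 [ 0.588 -0.16   0.004] [331. 235.]
top timer 0.72 [0.51  0.096 0.005] [224. 270.]
0.7 [ 0.18327684 -0.62363376  0.23130094] [1.44745654e-05 9.89806914e-01 1.42415847e-01 8.48264588e-06] 0.08534985634241815
```

View pics/side0.png

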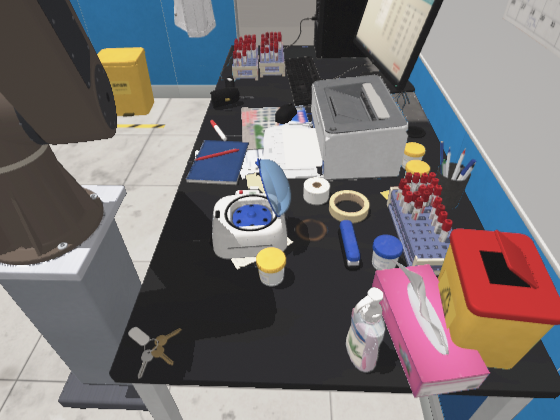

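View pics/top0.png

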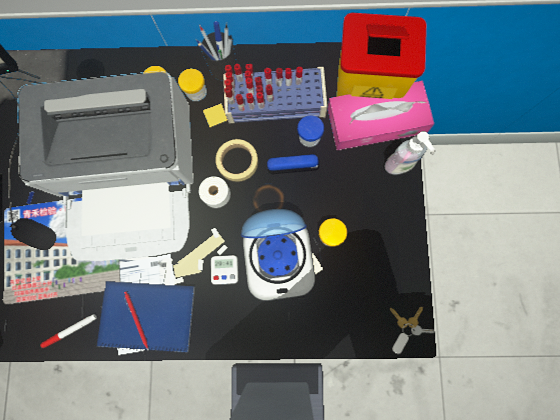

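The centrifuge is at about (0.527, -0.035), yaw about 0.1. It shows at side px (249,235) and top px (278,262), with the lid standing nearly upright (edge at side px 279,163). The cup is right of it at top px (332,232) and the timer left at (224,270). I'll go up and over to a spot behind the lid, fingers shut.

```bash
python3 -m handwheel '[[0,0,-0.5,0,0,0],[0,0,-1,0,0,0],[0,0,-1,0,0,0]]' -1
python3 -m handwheel '[[0.45,-0.3,0,0,0,0],[0.9,-0.62,0,0,0,0],[0.9,-0.62,0,0,0,0],[0.9,-0.62,0,0,0,0]]'
python3 -m handwheel '[[0.45,-0.3,0,0,0,0],[0.9,-0.62,0,0,0,0],[0.9,-0.62,0,0,0,0],[0.9,-0.62,0,0,0,0]]'
python3 -m handwheel '[[0.45,-0.3,0,0,0,0],[0.9,-0.62,0,0,0,0],[0.9,-0.62,0,0,0,0],[0.9,-0.62,0,0,0,0]]'
python3 -m handwheel '[[0.45,-0.3,0,0,0,0],[0.9,-0.62,0,0,0,0],[0.9,-0.62,0,0,0,0],[0.9,-0.62,0,0,0,0]]'
```

```text
time: 1.0
ee_pos: [0.184, -0.6264, 0.3386]
tcp_rot: [0.005, 0.99, 0.142, 0.0]
wrist_force: [-0.4, -0.6, 0.2]
grip_width: 0.0439
grip_force: 0.0
time: 1.4
ee_pos: [0.2532, -0.5376, 0.3318]
tcp_rot: [0.0, 0.99, 0.144, 0.0]
wrist_force: [-1.2, -0.4, -0.3]
grip_width: 0.0003
grip_force: 0.0
time: 1.8
ee_pos: [0.3216, -0.4538, 0.3315]
tcp_rot: [0.0, 0.99, 0.143, 0.0]
wrist_force: [-0.1, -1.0, -0.7]
grip_width: -0.0002
grip_force: 0.0
time: 2.2
ee_pos: [0.3903, -0.3695, 0.3313]
tcp_rot: [0.0, 0.99, 0.143, -0.0]
wrist_force: [-0.6, -0.3, 0.9]
grip_width: -0.0
grip_force: 0.0
time: 2.6
ee_pos: [0.459, -0.285, 0.3312]
tcp_rot: [0.0, 0.99, 0.143, -0.0]
wrist_force: [0.3, -1.0, -0.5]
grip_width: -0.0001
grip_force: 0.0
```

```bash
python3 -m handwheel '[[0.45,-0.3,0,0,0,0],[0.9,-0.62,0,0,0,0],[0.9,-0.62,0,0,0,0],[0.9,-0.62,0,0,0,0]]' | head -2
python3 -m handwheel '[[0.45,-0.3,0,0,0,0],[0.9,-0.62,0,0,0,0],[0.9,-0.62,0,0,0,0],[0.9,-0.62,0,0,0,0]]' | head -2
python3 -m handwheel '[[0.45,-0.3,0,0,0,0],[0.9,-0.62,0,0,0,0.06],[0.9,-0.62,0,0,0,0.12],[0.9,-0.62,0,0,0,0.12],[0.9,-0.62,0,0,0,0.12]]'
python3 - <<'E'
from h import *
for c in("side","top"):
    im=r.get_image(c); cv2.imwrite(f"pics/{c}1.png",cv2.resize(im[130:340,150:430,::-1],None,fx=2.5,fy=2.5))
    for l in("mini_centrifuge","lid_hinge","lid_edge","rocker_top"):
        for d in r.mark_of(c,l)[:2]:
            w=world(c,d["xyz"]); print(c,l,round(d["p"],2),w.round(3),pix(c,w))
E
```

```text
time: 3.0
ee_pos: [0.5278, -0.2004, 0.331]
time: 3.4
ee_pos: [0.5966, -0.1157, 0.331]
time: 3.9
ee_pos: [0.6644, -0.0322, 0.3312]
tcp_rot: [0.0, 0.999, 0.049, -0.0]
wrist_force: [0.5, -0.4, 0.4]
grip_width: 0.0003
grip_force: 0.0
side mini_centrifuge 0.55 [ 0.525 -0.037  0.006] [248. 235.]
side lid_hinge 0.96 [ 0.603 -0.028  0.087] [280. 208.]
side lid_edge 0.94 [ 0.605 -0.028  0.215] [280. 162.]
side rocker_top 0.63 [ 0.591 -0.157  0.   ] [272. 276.]
top mini_centrifuge 0.52 [ 0.764 -0.071 -0.005] [292. 167.]
top lid_edge 0.81 [ 0.606 -0.025  0.213] [270. 212.]
```

View pics/side1.png

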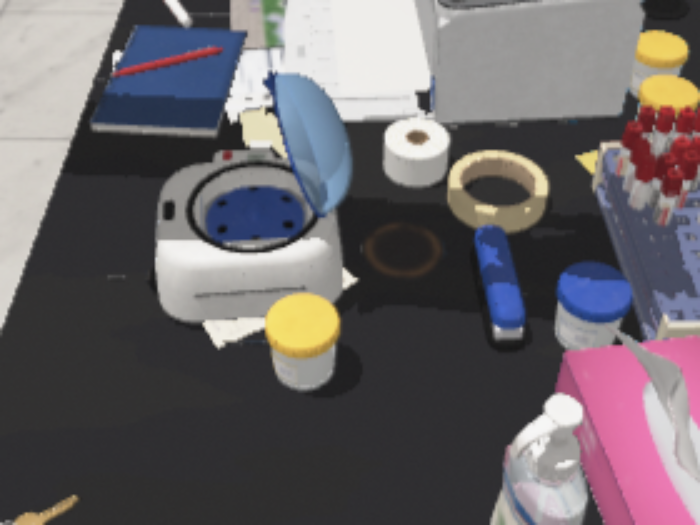

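The lid still stands at about 1.2 rad (edge at side px 280,162), and the space behind it is free. I'll lower the fingers behind it and come up to it.

```bash
python3 -m handwheel '[[0,0,0.4,0,0,0],[0,0,0.8,0,0,0],[0,0,0.8,0,0,0]]' | head -2
python3 -m handwheel '[[0,0,0.3,0,0,0],[0,0,0.65,0,0,0],[0,0,0.65,0,0,0],[-0.1,0,0.65,0,0,0],[-0.2,0,0.65,0,0,0],[-0.3,0,0.65,0,0,0],[-0.36,0,0.65,0,0,0],[-0.36,0,0.65,0,0,0]]'
python3 - <<'E'
from h import *
c="side"
im=r.get_image(c); cv2.imwrite(f"pics/{c}2.png",cv2.resize(im[80:290,150:430,::-1],None,fx=2.5,fy=2.5))
for l in("lid_hinge","lid_edge"):
    for d in r.mark_of(c,l)[:1]:
        w=world(c,d["xyz"]); print(c,l,round(d["p"],2),w.round(3),pix(c,w))
E
```

```text
time: 4.7
ee_pos: [0.6624, -0.0293, 0.2464]
time: 5.5
ee_pos: [0.6288, -0.0333, 0.1873]
tcp_rot: [0.0, 0.999, 0.049, 0.0]
wrist_force: [-0.1, 0.1, 0.3]
grip_width: 0.0001
grip_force: 0.0
side lid_edge 0.41 [ 0.776  0.067 -0.   ] [347. 210.]
```

View pics/side2.png

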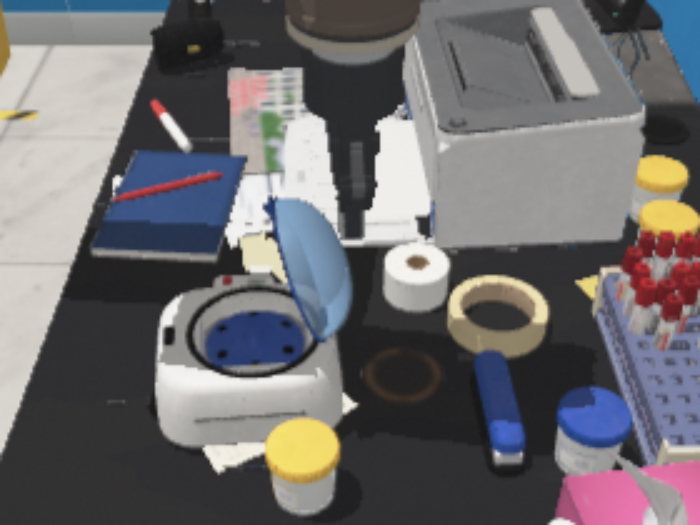

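The side view shows the shut fingertips just behind the lid's back face, at crop px (350,235), with the lid unmoved. Now I'll push it forward and follow its arc.

```bash
python3 -m handwheel '[[-0.06,0,0,0,0,0],[-0.13,0,0,0,0,0],[-0.2,0,0,0,0,0],[-0.27,0,0,0,0,0],[-0.34,0,0.01,0,0,0],[-0.41,0,0.03,0,0,0],[-0.47,0,0.04,0,0,0],[-0.52,0,0.06,0,0,0]]'
python3 - <<'E'
from h import *
for c in("side","top"):
    im=r.get_image(c); cv2.imwrite(f"pics/{c}3.png",cv2.resize(im[80:290,150:430,::-1],None,fx=2.5,fy=2.5))
    for l in("mini_centrifuge","lid_hinge","lid_edge"):
      for d in r.mark_of(c,l)[:1]:
        w=world(c,d["xyz"]); print(c,l,round(d["p"],2),w.round(3),pix(c,w))
E
```

```text
time: 6.45
ee_pos: [0.5772, -0.0383, 0.1802]
tcp_rot: [0.0, 0.999, 0.049, 0.0]
wrist_force: [0.5, -0.6, 1.7]
grip_width: 0.0001
grip_force: 0.4
side mini_centrifuge 0.94 [ 0.523 -0.037  0.005] [247. 235.]
side lid_hinge 0.79 [ 0.607 -0.028  0.084] [281. 209.]
side lid_edge 0.57 [ 0.548 -0.034  0.201] [253. 169.]
top mini_centrifuge 0.91 [ 0.525 -0.034  0.002] [279. 262.]
top lid_edge 0.78 [ 0.549 -0.032  0.201] [274. 243.]
```

View pics/side3.png

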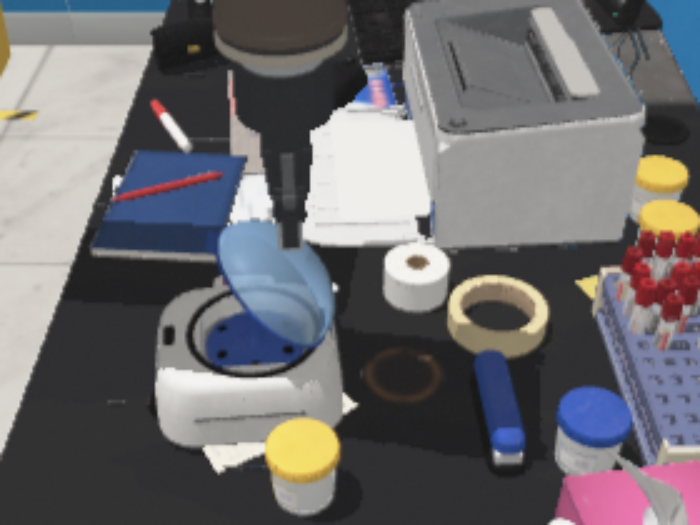

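The lid has followed to about 0.8 rad, with the edge at side px (253,169), and the centrifuge hasn't moved. Continuing down.

```bash
python3 -m handwheel '[[-0.06,0,0.03,0,0,0],[-0.12,0,0.06,0,0,0],[-0.18,0,0.09,0,0,0],[-0.23,0,0.13,0,0,0],[-0.28,0,0.17,0,0,0],[-0.34,0,0.22,0,0,0],[-0.38,0,0.26,0,0,0],[-0.41,0,0.3,0,0,0]]'
python3 -m handwheel '[[-0.03,0,0.04,0,0,0],[-0.06,0,0.08,0,0,0],[-0.09,0,0.12,0,0,0],[-0.11,0,0.16,0,0,0],[-0.13,0,0.2,0,0,0],[-0.15,0,0.23,0,0,0],[-0.16,0,0.25,0,0,0],[-0.16,0,0.26,0,0,0]]'
```

```text
time: 7.65
ee_pos: [0.5364, -0.0422, 0.1499]
tcp_rot: [-0.0, 0.999, 0.049, -0.0]
wrist_force: [0.7, 0.2, 0.8]
grip_width: -0.0003
grip_force: 0.2
time: 8.45
ee_pos: [0.5209, -0.0437, 0.1241]
tcp_rot: [-0.0, 0.999, 0.049, -0.0]
wrist_force: [0.5, 0.7, 0.7]
grip_width: 0.0001
grip_force: 0.0
```

```bash
python3 -m handwheel '[[0,0,0.01,0,0,0],[0,0,0.02,0,0,0],[0,0,0.02,0,0,0]]'
python3 -m handwheel '[[0,0,0.01,0,0,0],[0,0,0.01,0,0,0],[0,0,0.01,0,0,0]]'
python3 - <<'E'
from h import *
for c in("side","top"):
    im=r.get_image(c)
    for l in("mini_centrifuge","lid_hinge","lid_edge"):
      for d in r.mark_of(c,l)[:1]:
        w=world(c,d["xyz"]); print(c,l,round(d["p"],2),w.round(3),pix(c,w))
E
```

```text
time: 8.75
ee_pos: [0.5209, -0.0437, 0.1236]
tcp_rot: [0.0, 0.999, 0.049, 0.0]
wrist_force: [-10.0, 0.5, 29.9]
grip_width: 0.0001
grip_force: 14.7
time: 9.05
ee_pos: [0.521, -0.0438, 0.1233]
tcp_rot: [0.0, 0.999, 0.049, 0.0]
wrist_force: [-14.5, 0.7, 46.9]
grip_width: -0.0003
grip_force: 23.3
side mini_centrifuge 0.57 [ 0.527 -0.034  0.003] [249. 235.]
side lid_hinge 0.79 [ 0.603 -0.03   0.087] [280. 209.]
side lid_edge 0.58 [ 0.482 -0.045  0.122] [225. 201.]
top mini_centrifuge 0.6 [ 0.481 -0.041  0.121] [280. 280.]
top lid_edge 0.36 [ 0.482 -0.046  0.127] [282. 280.]
```

The lid is against its stop: 47 N at z = 0.123, with the edge found at (0.482, -0.045, 0.124). I'll lift off, move to in front of the switch and check the picture.

```bash
python3 -m handwheel '[[0,0,-0.03,0,0,0],[0,0,-0.2,0,0,0],[0,0,-0.6,0,0,0],[0,0,-0.8,0,0,0],[0,0,-0.8,0,0,0]]' | head -2
python3 -m handwheel '[[-0.3,0.1,0,0,0,0],[-0.6,0.31,0,0,0,0],[-0.9,0.31,0,0,0,0],[-1,0.31,0,0,0,0],[-1,0.31,0,0,0,0]]'|head -2
python3 -m handwheel '[[-0.05,0,0,0,0,0],[-0.05,0,0,0,0,0],[-0.05,0,0,0,0,0]]'
python3 - <<'E'
from h import *
print(np.round(r.sense()["q"],3))
for c in("side","top"):
    im=r.get_image(c)
    y,x=(165,180) if c=="side" else (200,220)
    cv2.imwrite(f"pics/{c}4.png",cv2.resize(im[y:y+105,x:x+140,::-1],None,fx=5,fy=5))
    for l in("mini_centrifuge","lid_hinge","lid_edge","rocker_top","cup"):
      for d in r.mark_of(c,l)[:1]:
        w=world(c,d["xyz"]); print(c,l,round(d["p"],2),w.round(3),pix(c,w))
    print(pix(c,[.438,-.085,.036]),pix(c,[.526,-.0355,.08]))
E
```

```text
time: 9.95
ee_pos: [0.5229, -0.0439, 0.2042]
time: 10.45
ee_pos: [0.4234, -0.0843, 0.201]
time: 10.75
ee_pos: [0.4202, -0.0846, 0.2012]
tcp_rot: [0.0, 0.999, 0.049, 0.0]
wrist_force: [-0.3, 0.2, 0.2]
grip_width: -0.0004
grip_force: 0.0
[-0.269  0.212  2.113  0.     0.817  1.203]
side mini_centrifuge 0.58 [ 0.524 -0.032  0.007] [248. 233.]
side lid_hinge 0.63 [ 0.602 -0.029  0.086] [279. 209.]
side lid_edge 0.76 [ 0.482 -0.043  0.123] [225. 200.]
side cup 0.67 [ 0.592 -0.157  0.001] [273. 276.]
[207. 240.] [246. 212.]
top mini_centrifuge 0.93 [ 0.524 -0.035 -0.003] [279. 263.]
top lid_hinge 0.7 [ 0.602 -0.023  0.082] [272. 225.]
top lid_edge 0.77 [ 0.482 -0.04   0.124] [280. 280.]
top cup 0.68 [ 0.586 -0.16   0.002] [331. 236.]
[301. 300.] [278. 260.]
```

View pics/side4.png

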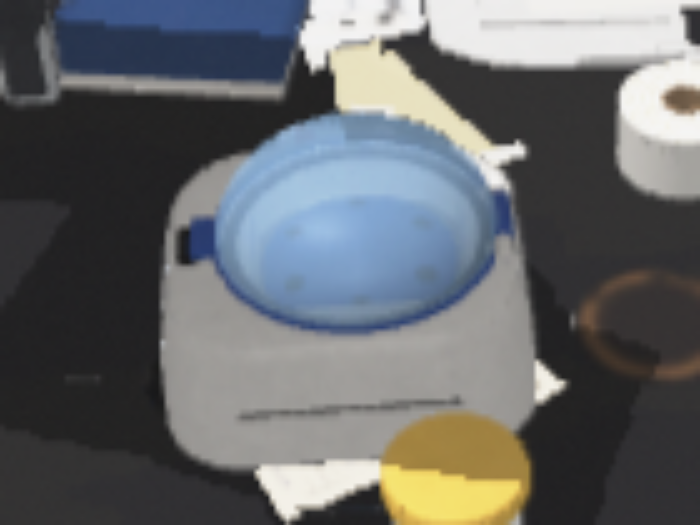

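View pics/top4.png

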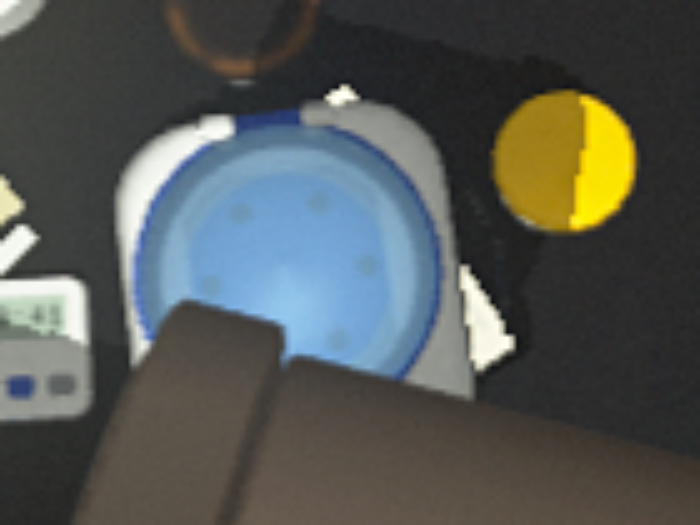

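The lid sits flat in both views. The fingers are in front of the housing at side crop px (30,70). Next I'll descend in front of the switch.

```bash
python3 -m handwheel '[[0,0,0.3,0,0,0],[0,0,0.6,0,0,0],[0,0,0.9,0,0,0],[0,0,0.9,0,0,0],[0,0,0.9,0,0,0]]' | head -4
python3 -m handwheel '[[0,0,0.2,0,0,0],[0,0,0.4,0,0,0],[0,0,0.6,0,0,0],[0,0,0.82,0,0,0],[0,0,0.82,0,0,0],[0,0,0.82,0,0,0]]'
python3 - <<'E'
from h import *
print(np.round(r.sense()["q"],3))
c="side"
im=r.get_image(c)
y,x=(165,150)
cv2.imwrite(f"pics/{c}5.png",cv2.resize(im[y:y+105,x:x+140,::-1],None,fx=5,fy=5))
for P in ([.4455,-.085,.03],[.4455,-.085,0],[.4455,-.085,.08],r.sense()["ee_pos"]): print(P,(pix(c,P)-[x,y])*5)
E
```

```text
time: 11.85
ee_pos: [0.4193, -0.0847, 0.1116]
tcp_rot: [-0.0, 0.999, 0.049, -0.001]
wrist_force: [-0.7, -0.2, 0.4]
time: 12.45
ee_pos: [0.4202, -0.0849, 0.0304]
tcp_rot: [0.0, 0.999, 0.049, 0.0]
wrist_force: [0.3, -0.3, -0.1]
grip_width: 0.0001
grip_force: 0.0
[-0.27   0.536  2.254  0.     0.351  1.203]
[0.4455, -0.085, 0.03] [305. 385.]
[0.4455, -0.085, 0] [315. 430.]
[0.4455, -0.085, 0.08] [290. 310.]
[ 0.42041605 -0.08500712  0.03067857] [250. 385.]
```

View pics/side5.png

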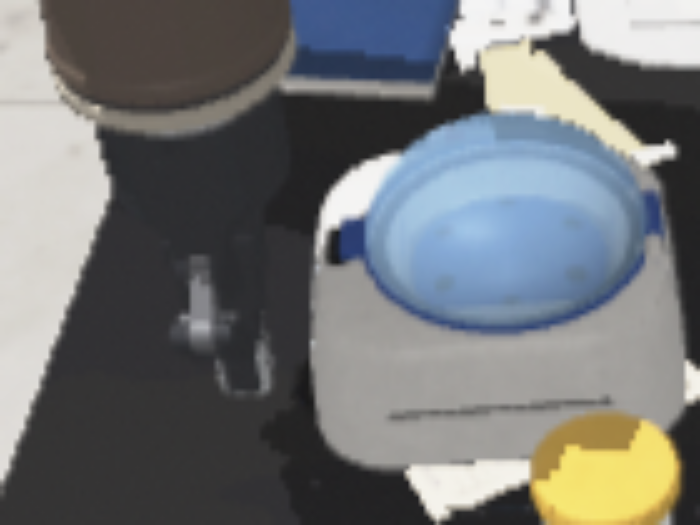

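The fingertips stand clear in front of the housing, at crop px (245,385), with the housing front at px 315. That is a gap of roughly 15 mm, so I'll push level in small steps.

```bash
python3 -m handwheel '[[0.02,0,0,0,0,0],[0.04,0,0,0,0,0],[0.06,0,0,0,0,0],[0.08,0,0,0,0,0],[0.08,0,0,0,0,0]]' | sed -n '1,2p;4p'
python3 -m handwheel '[[0.01,0,0,0,0,0],[0.02,0,0,0,0,0],[0.02,0,0,0,0,0]]' | sed -n '1,2p;4p'
python3 -m handwheel '[[0.01,0,0,0,0,0],[0.02,0,0,0,0,0],[0.02,0,0,0,0,0]]' | sed -n '1,2p;4p'
```

```text
time: 13.0
ee_pos: [0.428, -0.084, 0.0294]
wrist_force: [0.2, -0.2, -0.2]
time: 13.3
ee_pos: [0.4296, -0.0838, 0.0293]
wrist_force: [-0.1, -0.6, 0.3]
time: 13.6
ee_pos: [0.431, -0.0835, 0.0292]
wrist_force: [-3.8, -0.0, 2.7]
```

```bash
for i in 1; do :; done
python3 -m handwheel '[[0.01,0,0,0,0,0],[0.01,0,0,0,0,0],[0.01,0,0,0,0,0]]' | sed -n '1,2p;4p'
python3 -m handwheel '[[0.01,0,0,0,0,0],[0.01,0,0,0,0,0],[0.01,0,0,0,0,0]]' | sed -n '1,2p;4p'
python3 -m handwheel '[[0.01,0,0,0,0,0],[0.01,0,0,0,0,0],[0.01,0,0,0,0,0]]' | sed -n '1,2p;4p'
```

```text
time: 13.9
ee_pos: [0.4324, -0.0834, 0.0293]
wrist_force: [-4.0, 1.1, 2.6]
time: 14.2
ee_pos: [0.4327, -0.0833, 0.0292]
wrist_force: [-6.8, -0.9, 3.8]
time: 14.5
ee_pos: [0.4328, -0.0831, 0.0292]
wrist_force: [-11.2, -4.0, 7.7]
```

```bash
python3 -m handwheel '[[0.01,0,0,0,0,0],[0.01,0,0,0,0,0],[0.01,0,0,0,0,0]]' | sed -n '1,2p;4p'
python3 -m handwheel '[[0.01,0,0,0,0,0],[0.01,0,0,0,0,0],[0.01,0,0,0,0,0]]' | sed -n '1,2p;4p'
```

```text
time: 14.8
ee_pos: [0.4335, -0.0829, 0.0291]
wrist_force: [-13.0, -5.1, 8.8]
time: 15.1
ee_pos: [0.4344, -0.0829, 0.0291]
wrist_force: [-13.2, -4.1, 9.7]
```

```bash
python3 -m handwheel '[[-0.05,0,0,0,0,0],[-0.1,0,0,0,0,0],[-0.1,0,0,0,0,0]]' | sed -n '1,2p;4p'
python3 -m handwheel '[[0.03,0,0,0,0,0],[0.05,0,0,0,0,0],[0.05,0,0,0,0,0]]' | sed -n '1,2p;4p'
python3 -m handwheel '[[0.01,0,0,0,0,0],[0.01,0,0,0,0,0],[0.01,0,0,0,0,0]]' | sed -n '1,2p;4p'
python3 -m handwheel '[[0.01,0,0,0,0,0],[0.01,0,0,0,0,0],[0.01,0,0,0,0,0]]' | sed -n '1,2p;4p'
python3 -m handwheel '[[0.01,0,0,0,0,0],[0.01,0,0,0,0,0],[0.01,0,0,0,0,0]]' | sed -n '1,2p;4p'
python3 -m handwheel '[[0.01,0,0,0,0,0],[0.01,0,0,0,0,0],[0.01,0,0,0,0,0]]' | sed -n '1,2p;4p'
```

```text
time: 15.4
ee_pos: [0.4262, -0.0841, 0.0293]
wrist_force: [-0.1, -0.0, -0.8]
time: 15.7
ee_pos: [0.4324, -0.0837, 0.0294]
wrist_force: [1.1, 0.0, 0.1]
time: 16.0
ee_pos: [0.4325, -0.0835, 0.0293]
wrist_force: [-0.3, -0.0, -0.9]
time: 16.3
ee_pos: [0.4335, -0.0834, 0.0293]
wrist_force: [-0.7, -0.1, 0.5]
time: 16.6
ee_pos: [0.4342, -0.0832, 0.0292]
wrist_force: [-3.1, -0.2, 0.5]
time: 16.9
ee_pos: [0.4343, -0.0831, 0.0292]
wrist_force: [-6.8, -3.2, 3.5]
```

The contact point has shifted about 4 mm inward and is now stiff, so the rocker is in. I'll back off, rise clear and check.

```bash
python3 -m handwheel '[[-0.05,0,0,0,0,0],[-0.12,0,0,0,0,0],[-0.14,0,0,0,0,0],[-0.14,0,0,0,0,0]]' | sed -n '1,2p;4p'
python3 -m handwheel '[[0,0,-0.2,0,0,0],[0,0,-0.6,0,0,0],[0,0,-1,0,0,0],[0,0,-1,0,0,0]]' | sed -n '1,2p;4p'
python3 -m handwheel '[[0,0,-0.5,0,0,0],[0,0.4,-1,0,0,0],[0,0.8,-1,0,0,0],[0,1,-1,0,0,0],[0,1,-1,0,0,0]]' | sed -n '1,2p;4p'
python3 -m handwheel '[[0,0.5,0,0,0,0],[0,1,0,0,0,0],[0,1,0,0,0,0]]' | sed -n '1,2p;4p'
python3 -m handwheel '[[0,0.5,0,0,0,0],[0,1,0,0,0,0],[0,1,0,0,0,0],[0,1,0,0,0,0]]' | sed -n '1,2p;4p'
python3 - <<'E'
from h import *
for c in("side","top"):
    im=r.get_image(c)
    y,x=(165,180) if c=="side" else (200,220)
    cv2.imwrite(f"pics/{c}6.png",cv2.resize(im[y:y+105,x:x+140,::-1],None,fx=5,fy=5))
    for l in("mini_centrifuge","lid_hinge","lid_edge","rocker_top","cup","timer"):
      for d in r.mark_of(c,l)[:1]:
        w=world(c,d["xyz"]); print(c,l,round(d["p"],2),w.round(3),pix(c,w))
E
```

```text
time: 17.3
ee_pos: [0.4212, -0.0846, 0.0293]
wrist_force: [0.3, 0.1, 0.6]
time: 17.7
ee_pos: [0.4242, -0.0852, 0.1333]
wrist_force: [-0.6, 0.1, 0.1]
time: 18.2
ee_pos: [0.4321, -0.1867, 0.2297]
wrist_force: [0.3, 0.2, 0.1]
time: 18.5
ee_pos: [0.4419, -0.288, 0.2289]
wrist_force: [0.1, -0.5, 0.4]
time: 18.9
ee_pos: [0.4504, -0.3831, 0.2283]
wrist_force: [-0.8, 0.4, -0.2]
side mini_centrifuge 0.7 [ 0.524 -0.031  0.004] [248. 234.]
side lid_hinge 0.7 [ 0.608 -0.027  0.085] [282. 208.]
side lid_edge 0.8 [ 0.484 -0.043  0.121] [225. 201.]
side timer 0.34 [0.775 0.067 0.001] [347. 209.]
top mini_centrifuge 0.73 [ 0.523 -0.035 -0.   ] [279. 263.]
top lid_hinge 0.72 [ 0.605 -0.021  0.085] [271. 224.]
top lid_edge 0.56 [ 0.483 -0.04   0.122] [280. 279.]
top cup 0.63 [ 0.584 -0.162  0.002] [332. 237.]
top timer 0.78 [ 0.514  0.095 -0.   ] [225. 268.]
```

View pics/top6.png

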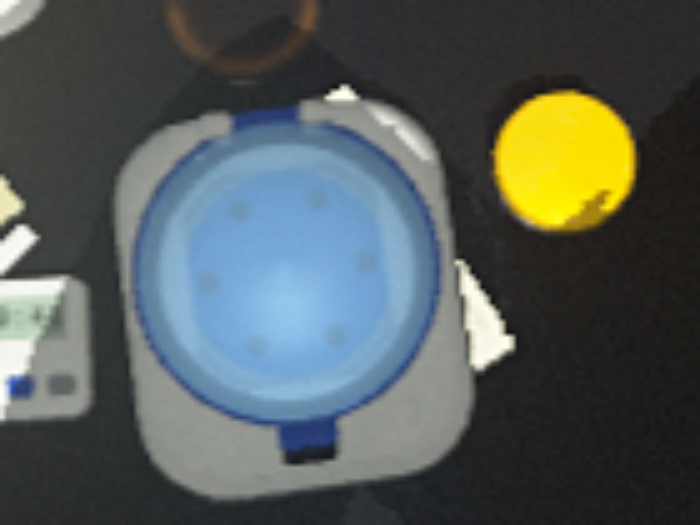

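The top view shows the lid flat on the housing, with the tab at crop px (310,440), and the cup and timer in place. The push met 4 N for about 2.5 mm and then a hard stop, which matches the rocker going from off to on. Handing in.

```bash
python3 -c "
from bench import r
print(r.sign_off())"
```

```text
the job is handed in; nothing more can be done
None
```

The lid is shut and the job is handed in, with no verdict returned. The rocker is out of both cameras' view, so I judge it on from push force alone: about 2.5 mm of travel at 4 N, then a hard stop. The centrifuge slid about 2 mm, and the cup and timer are within about 5 mm of their starting positions; I did not re-measure the label roll, stapler or tape roll, and the arm went nowhere near them.

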